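# Photograph the specimen under the microscope: lamp on, release, lamp off

### The job

Take a picture of the specimen under the microscope that stands at the right rear of the desk: on the lamp unit, press down the raised far end of the rocker switch until it snaps over and the lamp is on, then press the large round release key of the camera remote right down for a moment and let it spring back, and last press the rocker's near end, now raised, down so that the lamp is off again. Only press with the fingertips: the lamp unit and the remote stay standing where they are on the desk, the remote's two small keys stay unpressed, and everything else on the desk is left where it is.

Things in the scene. Friction and masses are not known exactly. Their poses are not given: they have to be found in the camera images.
- lamp_unit: Lamp controller: white desk box, loose, about 0.9 kg, 130 by 130 mm, grey top panel sloping up 10 degrees from the front (39 mm high) to the back (61 mm). Origin: centre of underside; x from low front to high back (far), y left, z up. Rocker switch on the left half, pivot at x -1, y 30, z 54 mm; dimmer knob (26 mm across, 13 mm high) at y -36 mm, not used.
- lamp_rocker (a joint): White rocker, rad: 0 off (start: near end down, far end 8 mm up), 0.4 on (far end down). Two flat halves in a shallow V, each 20 mm along the unit's x and 26 wide; the half that is down lies parallel to the panel, 4 mm above it, in a frame 45 by 36 mm, 2.5 mm high. 3 to 5 N on the raised end turns it; it snaps past the middle (0.2) and stays; hard stop after 6 to 7 mm.
- rocker_far (a point): Point on top of the rocker's far half (on the side of the unit's high back), 16 mm from the pivot and 4 mm from that end; it moves with the rocker. Press here, straight down, to switch the lamp on.
- rocker_near (a point): Point on top of the rocker's near half (on the side of the unit's low front), 16 mm from the pivot and 4 mm from that end; it moves with the rocker. Press here, straight down, to switch the lamp off.
- remote: Camera remote, a flat grey handset lying loose on the desk on rubber pads, about 0.25 kg, 130 (x) by 64 (y) by 24 mm high. Origin: centre of the underside; x along its length, z up. The large release key is at x = +30 mm, the two small keys at x = -35 mm, y = +15 and -15 mm.
- release (a joint): The release key of the remote, 28 mm across, 8 mm proud of the remote's top; m pressed: 0 = up, 0.004 = right down. Spring: 2.5 N to start, 4.5 N when right down; springs back by itself.
- release_top (a point): Centre of the release key's flat top, 32 mm above the desk when it is up.
- key_left (a joint): Small key, 12 mm across, 3.5 mm proud, at y = +15 mm on the remote; m pressed, 0 to 0.003. Not to be pressed.
- key_right (a joint): Small key, 12 mm across, 3.5 mm proud, at y = -15 mm on the remote; m pressed, 0 to 0.003. Not to be pressed.
- vial_a: Small glass specimen vial, upright, 25 mm across, 55 mm tall; origin: underside; loose, stays where it is
- vial_b: Small glass specimen vial like the other; loose, stays where it is
- forceps: Steel forceps lying flat, 125 mm long, 6 mm high; origin near the middle, underside; loose, stays where it is
- pencil_pot: Round clay pot, 90 mm across, 90 mm tall, with three pencils to 165 mm; origin: underside; loose, stays where it is
- book: Closed blue book, 172 by 125 by 38 mm; origin: centre of the underside; loose, stays where it is
- slide_box: Flat white box with a grey lid, 87 by 74 by 37 mm; origin: centre of the underside; loose, stays where it is
- seed_jar: Jar, 60 mm across, 85 mm tall, black lid; origin: underside; loose, stays where it is
- magnifier: Round hand lens lying flat, 62 mm across, 10 mm high, handle 120 mm to its -x; origin: under the lens's centre; loose, stays where it is
Mind the look-alikes: they are no part of the job. Leave any purple look-alike of the remote alone.

How it is judged:
On the way, in this order (a step that is already met when the one before it is completed fails the run):
1. the rocker's far end is down: lamp on (value of joint lamp_rocker above 0.34 rad), for 0.2 s.
2. the release key is pressed right down with the lamp on (value of joint release above 0.003 m and value of joint lamp_rocker above 0.34 rad), for 0.1 s.
3. the release key is up again and the rocker's near end is down: lamp off (value of joint release below 0.001 m and value of joint lamp_rocker below 0.06 rad), for 0.2 s.
At the end, for the whole second after the job is handed in: The rocker is off again (within 0.06 rad of its start), all keys of the remote are up (within 1 mm), the lamp unit and the remote lie at rest within 15 mm of where they stood and level within 0.08 rad, and every other thing is within 25 mm of where it stood (all of step 3 and value of joint each of key_left, key_right below 0.001 m and linear speed of each of lamp_unit, remote below 0.01 m/s and distance of each of lamp_unit, remote from where it was at the start of the episode below 0.015 m and angle between each of lamp_unit, remote's own z axis and vertical below 0.08 rad and distance of each of vial_a, vial_b, forceps, pencil_pot, book, slide_box, seed_jar, magnifier from where it was at the start of the episode below 0.025 m); the robot touches nothing.
It fails at once if the release key is pressed while the lamp is off (value of joint release above 0.0025 m and value of joint lamp_rocker below 0.2 rad).
It fails at once if a small key of the remote is pressed (value of joint any of key_left, key_right above 0.002 m).
It fails at once if the lamp unit or the remote is lifted, tipped or shoved more than 15 mm (distance of any of lamp_unit, remote from where it was at the start of the episode above 0.015 m or height (world z) of any of lamp_unit, remote above 0.008 m or angle between any of lamp_unit, remote's own z axis and vertical above 0.08 rad).
It fails at once if another thing on the desk is lifted or moved more than 25 mm (distance of any of vial_a, vial_b, forceps, pencil_pot, book, slide_box, seed_jar, magnifier from where it was at the start of the episode above 0.025 m).
It also fails if it takes over 54 s, if anything falls off the work surface, if the arm or the gripper's body presses on something with over 40 N, if the wrist force passes 120 N, or if a joint passes its speed limit or range.

### The arm

A 7-joint arm with a two-finger parallel gripper is mounted at the origin on the work surface. World frame = base frame: x ahead of the robot, y to its left, z up, the work surface at z = 0. Lengths are in m, angles in rad, forces in N, time in s.
With the tool pointing down it reaches from about 0.4 to 0.85 m from the base axis. Payload 10.4 kg.
Tool frame: the origin (TCP) lies where the fingers leave the gripper's body, on its centre line; the fingertips stand 70 mm ahead of it and the grasp point (between the pads) lies r.grip_depth ahead of it (r.grip_depth is the distance from the TCP to the grasp point, in m); z points along the fingers, y is the direction in which the jaws open and shut (so a half turn about z gives the same grasp; the last joint's range is limited). The gripper opens to 87 mm and grips with 3 to 60 N. Pads are 19 mm wide; open, the fingers measure 117 mm over their backs; the gripper's body (75 mm by 190 mm) begins 51 mm behind the grasp point.
Start: joints at [1.205, 0.332, -0.065, 1.46, 0.022, 1.35, -0.088], TCP at [0.21, -0.589, 0.292] pointing down, gripper open.
Joint ranges: [-2.6, 2.6], [-0.5, 2.12], [-1.47, 1.34], [0.16, 2.42], [-1.27, 4.41], [0.06, 2.06], [-2.6, 2.6]. Speed limits (rad/s): [2.22, 2.22, 2.79, 2.79, 3.14, 3.14, 3.14].

### API

Orientations are given as a unit quaternion [x, y, z, w].
In Python, from bench import monitor, viewer, workorder, nets, r gives the robot as it stands.
- The arm moves only by the tool drive_tool, never from a script. Its argument "plan" is a list of rows, each an object of numbers: "rx", "ry", "rz": the turn, a rotation vector about the tool's x, y, z in units of 360 degrees (1.0 is 360 degrees); "x", "y", "z": the shift along the tool's x, y, z in units of 1000 mm (1.0 is 1000 mm); "fingers": the opening, from 0 (shut) to 1 (fully open). In form: [{"rx": .., "ry": .., "rz": .., "x": .., "y": .., "z": .., "fingers": ..}, ...]. A call has 1 to 12 rows; each row is the pose to reach, as a shift and turn from the pose commanded when the call began, along the tool's axes at that moment, turning the shorter way round; what a row does not reach only later rows make up. A row lasts 1/8 s, in which the tool goes at most 62.5 mm and 10.7 degrees, less where a joint would pass 70% of its speed; a pose out of reach is approached as far as the arm can. A call with a number of a shift or a turn outside -1 to 1 is refused whole. A call with a gripper value outside its range is refused whole. The fingers move at their own pace and stop on an object; "squeeze" is the grip in N (left out, the last holds). Time passes only in rows, so rows that repeat a pose let the fingers close. It gives the time, the measured TCP pose, the force and the opening at its end, in the units of the state.
- monitor.read_state(): the state, without advancing time (a new reading comes with each control period).
- viewer.camera(name): name is "scene" or "side" or "wrist"; returns a dict with "color" (420x560x3 uint8, red, green, blue), "depth" (420x560 float32, m along the optical axis (not along the pixel's ray), 0 where there is no reading), "camera_matrix" (3x3 intrinsics, pixels), "D" ([k1, k2, p1, p2, k3] as OpenCV has them; the pictures are not rectified), "xyz" and "rotation" of the camera in the world. Camera axes: x right, y down, z forward; pixel columns grow to the right and rows downward; lengths in m; the calibration is good to about 2 mm. A picture is of the moment at which its call begins.
- workorder.close_job(): hands the job in, once; it reports no verdict.
Trained networks look in the newest picture that a camera, given by its name, has taken for a name from the list of things; names that differ only in an ending like _2 or _b are one class to them, and where a whole thing is asked for, a point or a joint stands for the part that bears it (a point fixed in the world has none). Each returns a list of dicts, best first, with "confidence" (0 to 1); they miss things now and then, are a little off and sometimes report something else, mostly with a low value. They report only what shows in the picture. A call takes as long as a camera call. They do not tell look-alikes from the thing itself.
- nets.find_in(label, camera): "centre" ([x, y, z] in m, in world coordinates, good to about 4 mm: the middle of the surface that is visible of it).
- nets.regions_of(label, camera): "region" (420x560 bool, what is visible of it).
The state is a dict: "time": time; "joint_positions": joint angles; "joint_vel": joint speeds; "joint_torque": joint torques, N m; "ee_pos": TCP position; "eef_rot": TCP orientation; "ft_force": force on the tool from outside, world axes, zero at the start; "torque": the same for the moment, N m; "width": finger opening in m.
Only numpy, scipy, OpenCV 4.12 (cv2) and the standard library are available. Lean on these libraries where they do the work, as an engineer would, in place of code of your own. Each camera call takes 0.05 s, during which the arm holds its last target.

## Working session

There is one attempt and no reset: what is moved stays moved. The work goes in short steps, Python scripts to look and compute and a tool call to move; the robot and the scene stay as the last step left them, time stands still between calls to the robot, and variables do not carry over. Pictures are saved under pics/ and viewed, and the job is handed in when it is done.

Besides the shell and the picture viewer there is one more tool, called after "Emit:" by a JSON object that holds its "fn" and its "kwargs", one argument or row to a line. drive_tool: Moves the arm, as the interface text tells. Its arguments: {"type":"object","properties":{"plan":{"type":"array","items":{"type":"object","properties":{"rx":{"type":"number","minimum":-1,"maximum":1},"ry":{"type":"number","minimum":-1,"maximum":1},"rz":{"type":"number","minimum":-1,"maximum":1},"x":{"type":"number","minimum":-1,"maximum":1},"y":{"type":"number","minimum":-1,"maximum":1},"z":{"type":"number","minimum":-1,"maximum":1},"fingers":{"type":"number"}}}},"squeeze":{"type":"number"}},"required":["plan"]}

```bash
mkdir -p pics
cat > h.py <<'E'
import numpy as np, cv2
from bench import monitor, viewer, workorder, nets, r
def pix2w(c,u,v,d=None):
    K=np.array(c["camera_matrix"]);D=np.array(c["D"])
    p=cv2.undistortPoints(np.array([[[u,v]]],float),K,D)[0,0]
    if d is None: d=c["depth"][int(round(v)),int(round(u))]
    return np.array(c["xyz"])+Rm(c)@np.array([p[0]*d,p[1]*d,d])
def Rm(c):
    R=np.array(c["rotation"],float)
    if R.size==4:
        from scipy.spatial.transform import Rotation as Ro
        return Ro.from_quat(R).as_matrix()
    return R
def w2pix(c,P):
    R=Rm(c);t=-R.T@np.array(c["xyz"])
    return cv2.projectPoints(np.array(P,float).reshape(-1,1,3),cv2.Rodrigues(R.T)[0],t,np.array(c["camera_matrix"]),np.array(c["D"]))[0][:,0]
def cloud(c):
    h,w=c["depth"].shape
    u,v=np.meshgrid(np.arange(w),np.arange(h))
    p=cv2.undistortPoints(np.stack([u,v],-1).reshape(-1,1,2).astype(float),np.array(c["camera_matrix"]),np.array(c["D"]))[:,0]
    d=c["depth"].reshape(-1,1)
    X=np.concatenate([p*d,d],1)@Rm(c).T+np.array(c["xyz"])
    X[d[:,0]==0]=np.nan
    return X.reshape(h,w,3)
def save(c,n): cv2.imwrite(f"pics/{n}.png",c["color"][:,:,::-1])
E
python3 - <<'E'
from h import *
s=monitor.read_state();print({k:np.round(v,3) for k,v in s.items()})
print(r.grip_depth)
for n in["scene","side","wrist"]:
    c=viewer.camera(n);save(c,n+"0")
    print(n,np.round(c["xyz"],3),np.round(c["rotation"],3).tolist())
    for l in["lamp_unit","lamp_rocker","rocker_far","rocker_near","remote","release_top","key_left"]:
        print(l,[(round(float(o["confidence"]),2),np.round(o["centre"],3).tolist()) for o in nets.find_in(l,n)])
E
```

```text
{'time': np.float64(0.0), 'joint_positions': array([ 1.205,  0.333, -0.065,  1.461,  0.022,  1.35 , -0.088]), 'joint_vel': array([ 0.001,  0.001,  0.   , -0.   ,  0.   , -0.   , -0.001]), 'joint_torque': array([-1.0000e-03, -6.2326e+01,  2.4000e-02, -3.8990e+01, -6.2000e-02,
        4.0000e-02,  0.0000e+00]), 'ee_pos': array([ 0.21 , -0.588,  0.291]), 'eef_rot': array([ 0.985,  0.171, -0.   , -0.001]), 'ft_force': array([-0.015, -0.056,  0.277]), 'torque': array([-0.01 , -0.007,  0.044]), 'width': np.float64(0.087)}
0.051
scene [1.15  1.021 1.076] [0.257, 0.879, -0.385, -0.111]
lamp_unit [(0.83, [0.509, 0.18, 0.046])]
lamp_rocker [(0.65, [0.489, 0.192, 0.052])]
rocker_far []
rocker_near [(0.59, [0.492, 0.19, 0.052])]
remote [(0.9, [0.328, -0.276, 0.022]), (0.65, [0.579, -0.173, 0.022])]
release_top [(0.41, [0.606, -0.196, 0.031])]
key_left []
side [ 0.181 -0.461  0.829] [0.894, -0.269, 0.098, -0.345]
lamp_unit [(0.61, [0.48, 0.141, 0.048])]
lamp_rocker [(0.61, [0.488, 0.186, 0.055])]
rocker_far [(0.59, [0.604, -0.19, 0.03]), (0.49, [0.487, 0.187, 0.049])]
rocker_near [(0.56, [0.571, -0.189, 0.025])]
remote [(0.86, [0.568, -0.188, 0.024]), (0.76, [0.312, -0.268, 0.024])]
release_top [(0.67, [0.306, -0.257, 0.029]), (0.5, [0.6, -0.192, 0.033]), (0.32, [0.57, -0.192, 0.024])]
key_left []
wrist [ 0.288 -0.561  0.385] [0.808, -0.569, -0.087, 0.124]
lamp_unit []
lamp_rocker []
rocker_far []
rocker_near []
remote [(0.6, [0.295, -0.325, 0.023])]
release_top []
key_left [(0.66, [0.298, -0.329, 0.026])]
```

View pics/scene0.png

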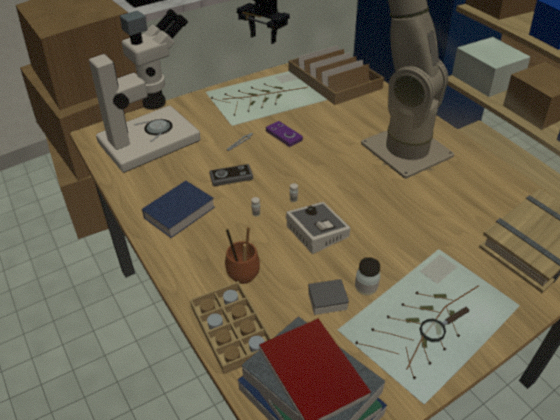

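View pics/side0.png

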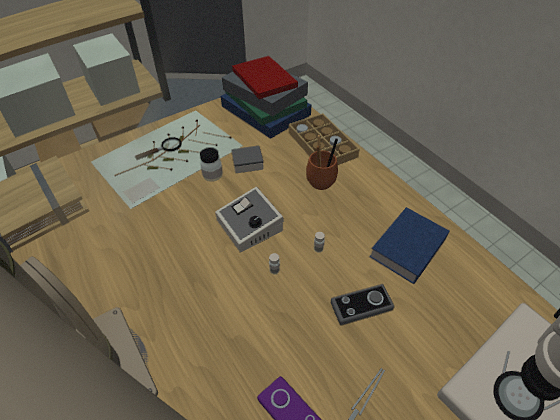

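View pics/wrist0.png

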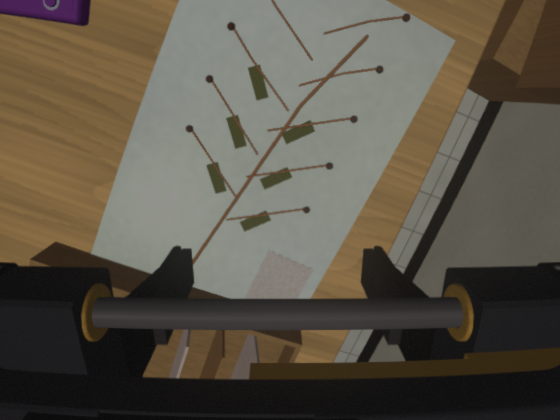

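Remote candidates: the grey handset, scene (232,174) / side (362,303), and the purple look-alike, scene (284,133) / side (290,398). I choose the grey one. The only lamp unit is at scene (318,225) / side (250,218). Next I'll check this in a close crop and fit the poses.

Run:
```python
from h import *
c=viewer.camera("side");d=viewer.camera("scene")
a=c["color"][170:340,200:410,::-1];b=d["color"][150:260,190:360,::-1]
cv2.imwrite("pics/crop1.png",cv2.resize(a,None,fx=3.5,fy=3.5,interpolation=cv2.INTER_CUBIC))
cv2.imwrite("pics/crop2.png",cv2.resize(b,None,fx=4.5,fy=4.5,interpolation=cv2.INTER_CUBIC))
for n,c in(("side",c),("scene",d)):
    X=cloud(c)
    viewer.camera(n)
    for l,near in(("lamp_unit",[.5,.16]),("remote",[.575,-.18])):
        for o in nets.regions_of(l,n):
            P=X[o["region"]];P=P[~np.isnan(P[:,0])]
            if len(P)==0 or np.hypot(*(np.median(P[:,:2],0)-near))>.06: continue
            zmin=.03 if l=="lamp_unit" else .018
            Q=P[(P[:,2]>zmin)&(P[:,2]<.08)]
            m=cv2.minAreaRect(Q[:,:2].astype(np.float32)*1000)
            print(n,l,o["confidence"],len(Q),m,np.percentile(Q[:,2],[5,50,95]).round(3))
            if l=="lamp_unit":
                A=np.c_[Q[:,:2],np.ones(len(Q))];w=np.ones(len(Q),bool)
                for _ in range(8):
                    k=np.linalg.lstsq(A[w],Q[w,2],rcond=None)[0];w=abs(A@k-Q[:,2])<.004
                print("plane",k,np.degrees(np.arctan2(k[1],k[0])),np.degrees(np.arctan(np.hypot(*k[:2]))))
```

```text
side lamp_unit 0.57 2286 ((484.2725830078125, 161.7877197265625), (129.81602478027344, 135.52130126953125), 0.31041041016578674) [0.036 0.051 0.062]
plane [ 0.17497922  0.0072453  -0.03486982] 2.3710697618433034 9.933425849643243
side remote 0.58 1499 ((572.9781494140625, -183.94952392578125), (64.99720001220703, 128.65818786621094), 72.8677749633789) [0.021 0.025 0.031]
scene lamp_unit 0.6 1675 ((491.20355224609375, 161.83197021484375), (135.7635040283203, 134.6201934814453), 89.30926513671875) [0.036 0.05  0.061]
plane [ 0.17589605 -0.00025402 -0.03679177] -0.08274302202428646 9.976062410504714
scene remote 0.91 497 ((578.0767822265625, -179.17721557617188), (69.30838012695312, 127.37057495117188), 75.05415344238281) [0.019 0.023 0.03 ]
```

View pics/crop1.png

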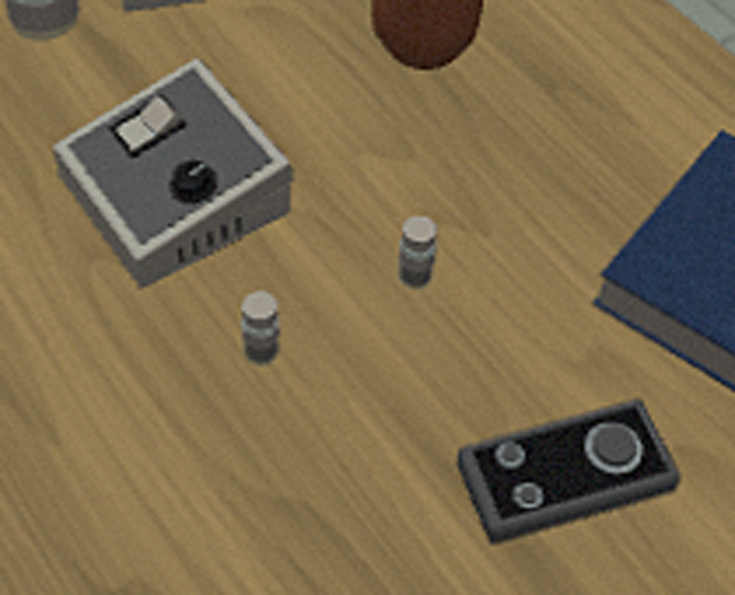

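View pics/crop2.png

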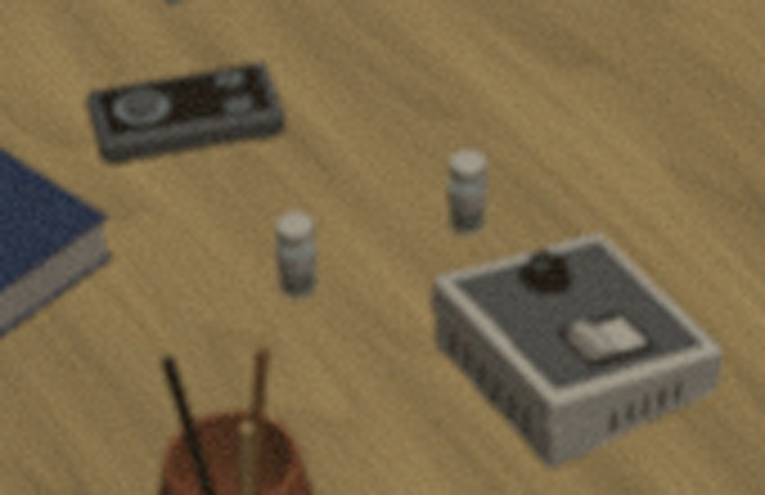

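Crop 1 confirms the grey remote, with its large key at side (375,297) and its small keys at (346,300) and (351,311). The lamp's raised rocker half is on the high-back side, at side (245,203). I'll check the neighbours' clearances and work out the first move.

```bash
cat >> h.py <<'E'
from scipy.spatial.transform import Rotation as Ro
def togo(tip,yaw_deg,st=None):
    s=st or monitor.read_state()
    R=Ro.from_quat(s["eef_rot"]);a=np.radians(yaw_deg)
    x=np.array([np.cos(a),np.sin(a),0]);z=np.array([0,0,-1.]);T=Ro.from_matrix(np.c_[x,np.cross(z,x),z])
    tcp=np.array(tip)+[0,0,.07]
    print("shift",np.round(R.inv().apply(tcp-s["ee_pos"]),4),"turn",np.round((R.inv()*T).as_rotvec()/2/np.pi,4),"dist",np.linalg.norm(tcp-s["ee_pos"]).round(3))
E
python3 - <<'E'
from h import *
viewer.camera("side");viewer.camera("scene")
for l in["pencil_pot","vial_a","seed_jar","slide_box","book","forceps"]:
  for n in("side","scene"):
    print(l,n,[(round(float(o["confidence"]),2),np.round(o["centre"],3).tolist()) for o in nets.find_in(l,n)])
togo([.44,.192,.20],0); togo([.53,-.17,.2],0)
E
```

```text
pencil_pot side [(0.66, [0.734, 0.173, 0.068]), (0.62, [0.762, -0.14, 0.033]), (0.57, [0.486, 0.372, 0.058])]
pencil_pot scene [(0.72, [0.747, 0.201, 0.066]), (0.39, [0.612, 0.381, 0.04])]
vial_a side [(0.75, [0.589, -0.003, 0.04]), (0.7, [0.464, -0.001, 0.043])]
vial_a scene [(0.57, [0.468, 0.016, 0.032]), (0.49, [0.6, 0.003, 0.038])]
seed_jar side [(0.88, [0.484, 0.37, 0.057])]
seed_jar scene [(0.79, [0.515, 0.404, 0.06])]
slide_box side [(0.94, [0.595, 0.356, 0.034])]
slide_box scene [(0.96, [0.61, 0.382, 0.039]), (0.72, [0.75, 0.2, 0.064])]
book side [(0.95, [0.765, -0.137, 0.036])]
book scene [(0.69, [0.789, -0.112, 0.038]), (0.63, [0.513, 0.403, 0.062])]
forceps side [(0.7, [0.45, -0.337, 0.009])]
forceps scene []
shift [ 0.4789 -0.6579  0.0222] turn [0.     0.     0.0546] dist 0.814
shift [ 0.442  -0.2868  0.0223] turn [0.     0.     0.0546] dist 0.527
```

Emit:
{"fn": "drive_tool", "kwargs": {
  "plan": [
    {"x":0.035,"y":-0.045,"rz":0.006,"fingers":0},
    {"x":0.075,"y":-0.1,"rz":0.012,"fingers":0},
    {"x":0.115,"y":-0.155,"rz":0.018,"fingers":0},
    {"x":0.15,"y":-0.21,"rz":0.024,"fingers":0},
    {"x":0.19,"y":-0.26,"rz":0.03,"fingers":0},
    {"x":0.23,"y":-0.315,"rz":0.036,"fingers":0},
    {"x":0.27,"y":-0.37,"rz":0.042,"fingers":0},
    {"x":0.31,"y":-0.425,"rz":0.048,"fingers":0},
    {"x":0.35,"y":-0.48,"rz":0.054,"fingers":0},
    {"x":0.39,"y":-0.53,"rz":0.0546,"fingers":0},
    {"x":0.43,"y":-0.59,"rz":0.0546,"fingers":0},
    {"x":0.475,"y":-0.655,"rz":0.0546,"fingers":0}
  ]
}}

```text
validation failed for argument at $.pl...
```

Run:
```python
from h import *
s=monitor.read_state();print({k:np.round(s[k],4) for k in["time","ee_pos","eef_rot","width","joint_positions","joint_vel"]})
c=viewer.camera("wrist");save(c,"wrist1");np.save("w1.npy",{k:c[k] for k in c},allow_pickle=True)
for l in["lamp_unit","lamp_rocker","rocker_far","rocker_near"]:
    print(l,[(round(float(o["confidence"]),2),np.round(o["centre"],3).tolist()) for o in nets.find_in(l,"wrist")])
```

```text
{'time': np.float64(2.3), 'ee_pos': array([ 0.2101, -0.5886,  0.2923]), 'eef_rot': array([ 0.9853,  0.1706, -0.    ,  0.    ]), 'width': np.float64(0.0871), 'joint_positions': array([ 1.2054,  0.3322, -0.0647,  1.4601,  0.0216,  1.3499, -0.0885]), 'joint_vel': array([ 0.001 ,  0.0008, -0.0017,  0.0003,  0.    , -0.0011, -0.0003])}
lamp_unit []
lamp_rocker []
rocker_far []
rocker_near []
```

View pics/wrist1.png

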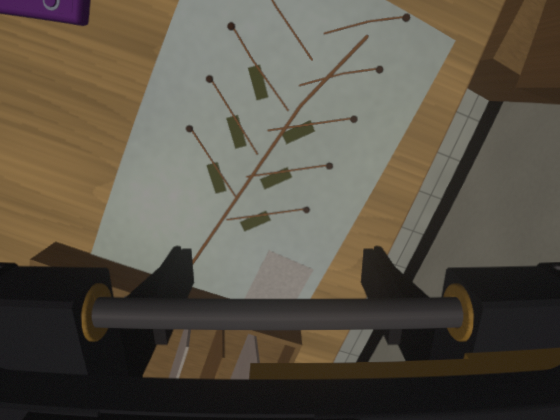

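The call was refused, so the arm hasn't moved. I'll try again with every key in each row.

Emit:
{"fn": "drive_tool", "kwargs": {
  "plan": [
    {"rx":0,"ry":0,"rz":0.006,"x":0.035,"y":-0.045,"z":0,"fingers":0},
    {"rx":0,"ry":0,"rz":0.012,"x":0.075,"y":-0.1,"z":0,"fingers":0},
    {"rx":0,"ry":0,"rz":0.018,"x":0.115,"y":-0.155,"z":0,"fingers":0},
    {"rx":0,"ry":0,"rz":0.024,"x":0.15,"y":-0.21,"z":0,"fingers":0},
    {"rx":0,"ry":0,"rz":0.03,"x":0.19,"y":-0.26,"z":0,"fingers":0},
    {"rx":0,"ry":0,"rz":0.036,"x":0.23,"y":-0.315,"z":0,"fingers":0},
    {"rx":0,"ry":0,"rz":0.042,"x":0.27,"y":-0.37,"z":0,"fingers":0},
    {"rx":0,"ry":0,"rz":0.048,"x":0.31,"y":-0.425,"z":0,"fingers":0},
    {"rx":0,"ry":0,"rz":0.054,"x":0.35,"y":-0.48,"z":0,"fingers":0},
    {"rx":0,"ry":0,"rz":0.0546,"x":0.39,"y":-0.53,"z":0,"fingers":0},
    {"rx":0,"ry":0,"rz":0.0546,"x":0.43,"y":-0.59,"z":0,"fingers":0},
    {"rx":0,"ry":0,"rz":0.0546,"x":0.475,"y":-0.655,"z":0,"fingers":0}
  ]
}}

```text
time: 4.05
ee_pos: [0.4205, 0.1273, 0.2927]
eef_rot: [1.0, -0.0, 0.001, 0.0]
ft_force: [1.1, -0.8, -0.0]
width: 0.0006
```

Emit:
{"fn": "drive_tool", "kwargs": {
  "plan": [
    {"rx":0,"ry":0,"rz":0,"x":0,"y":0,"z":0,"fingers":0},
    {"rx":0,"ry":0,"rz":0,"x":0,"y":0,"z":0,"fingers":0},
    {"rx":0,"ry":0,"rz":0,"x":0,"y":0,"z":0,"fingers":0}
  ]
}}

```text
time: 4.42
ee_pos: [0.4203, 0.1241, 0.2921]
eef_rot: [1.0, -0.001, 0.0, 0.0]
ft_force: [1.0, -0.1, 0.1]
width: 0.0007
```

Run:
```python
from h import *
c=viewer.camera("wrist");save(c,"wrist2");np.save("w1.npy",c,allow_pickle=True)
for l in["lamp_unit","lamp_rocker","rocker_far","rocker_near"]:
    print(l,[(round(float(o["confidence"]),2),np.round(o["centre"],3).tolist()) for o in nets.find_in(l,"wrist")])
s=monitor.read_state();print({k:np.round(s[k],4) for k in["time","ee_pos","eef_rot","width","joint_positions"]})
cen,th=np.array([.488,.162]),0
e=lambda x,y,z:[cen[0]+x/1e3,cen[1]+y/1e3,z/1e3]
pts=[e(65,65,61),e(65,-65,61),e(-65,-65,39),e(-65,65,39),e(-1,30,54),e(12.4,30,62.7)]
im=c["color"][:,:,::-1].copy()
for p in w2pix(c,pts): cv2.circle(im,tuple(int(round(q)) for q in p),3,(0,0,255),1)
cv2.imwrite("pics/w2o.png",im)
```

```text
lamp_unit [(0.63, [0.494, 0.165, 0.052])]
lamp_rocker [(0.6, [0.487, 0.188, 0.053])]
rocker_far [(0.86, [0.489, 0.187, 0.056])]
rocker_near [(0.95, [0.491, 0.187, 0.057])]
{'time': np.float64(4.675), 'ee_pos': array([0.4203, 0.1249, 0.2923]), 'eef_rot': array([ 1.e+00, -7.e-04,  2.e-04,  3.e-04]), 'width': np.float64(0.0005), 'joint_positions': array([ 0.6465, -0.0624, -0.9812,  1.88  , -0.0532,  1.2965, -1.8915])}
```

View pics/w2o.png

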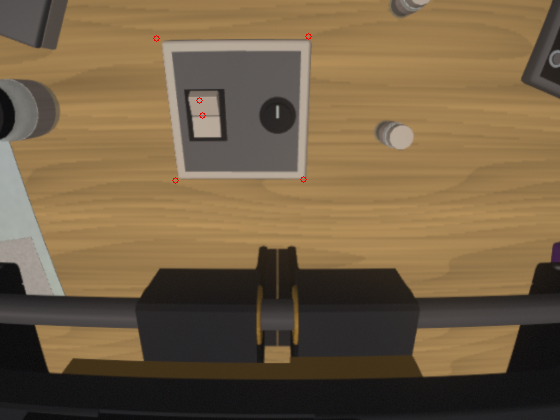

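Run:
```python
from h import *
c=np.load("w1.npy",allow_pickle=True).item()
cv2.imwrite("pics/w2c.png",cv2.resize(c["color"][30:190,150:320,::-1],None,fx=3.7,fy=3.7,interpolation=cv2.INTER_CUBIC))
X=cloud(c)
sub=X[30:190,150:320].reshape(-1,3);Q=sub[(sub[:,2]>.03)&(sub[:,2]<.08)]
print(len(Q),cv2.minAreaRect((Q[:,:2]*1000).astype(np.float32)))
```

```text
19331 ((488.4095458984375, 159.1878662109375), (130.5026397705078, 129.4900665283203), 89.87667083740234)
```

View pics/w2c.png

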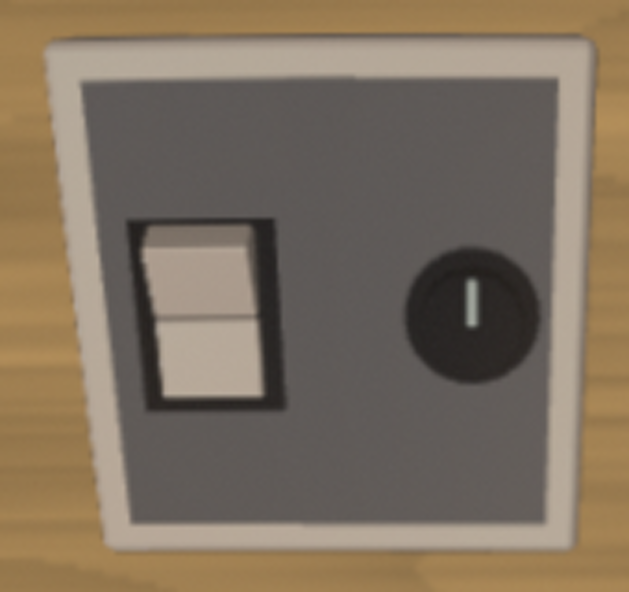

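The wrist view matches the model: box centre (0.488, 0.159), yaw about 0°, and rocker pivot at pixel (205,116), which is (0.487, 0.189). Next I'll hover over the far half.

Run:
```python
from h import *
togo([.502,.189,.085],0)
```

```text
shift [ 0.0816 -0.0643  0.1373] turn [ 0.0001 -0.0001 -0.0002] dist 0.172
```

Emit:
{"fn": "drive_tool", "kwargs": {
  "plan": [
    {"rx":0,"ry":0,"rz":0,"x":0.04,"y":-0.032,"z":0.03,"fingers":0},
    {"rx":0,"ry":0,"rz":0,"x":0.0815,"y":-0.064,"z":0.06,"fingers":0},
    {"rx":0,"ry":0,"rz":0,"x":0.0815,"y":-0.064,"z":0.1,"fingers":0},
    {"rx":0,"ry":0,"rz":0,"x":0.0815,"y":-0.064,"z":0.137,"fingers":0},
    {"rx":0,"ry":0,"rz":0,"x":0.0815,"y":-0.064,"z":0.137,"fingers":0},
    {"rx":0,"ry":0,"rz":0,"x":0.0815,"y":-0.064,"z":0.137,"fingers":0},
    {"rx":0,"ry":0,"rz":0,"x":0.0815,"y":-0.064,"z":0.137,"fingers":0}
  ]
}}

```text
time: 5.55
ee_pos: [0.5027, 0.1894, 0.1571]
eef_rot: [1.0, -0.0, 0.002, -0.0]
ft_force: [-0.3, -0.4, 0.5]
width: 0.0005
```

Run:
```python
from h import *
s=monitor.read_state();print({k:np.round(s[k],4) for k in["time","ee_pos","eef_rot","ft_force"]})
c=viewer.camera("wrist");save(c,"wrist3");d=viewer.camera("side")
cv2.imwrite("pics/s3.png",cv2.resize(d["color"][110:270,160:340,::-1],None,fx=4,fy=3.7,interpolation=cv2.INTER_CUBIC))
togo([.502,.189,.065],0)
```

```text
{'time': np.float64(5.55), 'ee_pos': array([0.5027, 0.1894, 0.1571]), 'eef_rot': array([ 1.0e+00, -4.0e-04,  1.5e-03, -0.0e+00]), 'ft_force': array([-0.3311, -0.3903,  0.4896])}
shift [-0.0005  0.0003  0.0216] turn [ 0.     -0.0004 -0.0001] dist 0.022
```

View pics/wrist3.png

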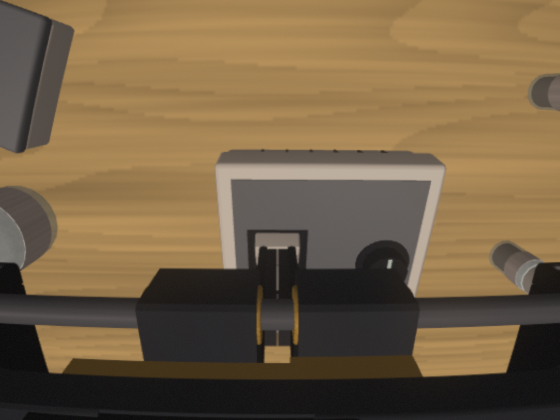

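View pics/s3.png

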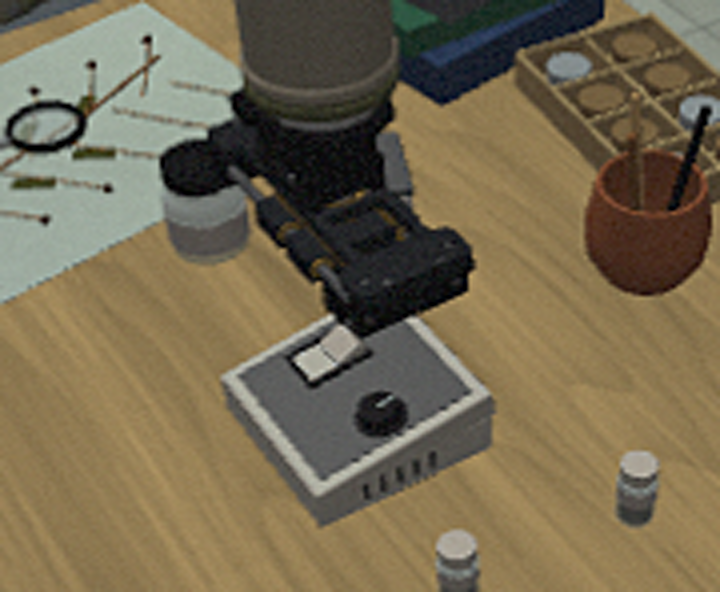

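The wrist view shows the shut fingers (column 277) centred on the rocker (columns 255–300). I'll press down in small steps.

Emit:
{"fn": "drive_tool", "kwargs": {
  "plan": [
    {"rx":0,"ry":0,"rz":0,"x":0,"y":0,"z":0.015,"fingers":0},
    {"rx":0,"ry":0,"rz":0,"x":0,"y":0,"z":0.019,"fingers":0},
    {"rx":0,"ry":0,"rz":0,"x":0,"y":0,"z":0.022,"fingers":0},
    {"rx":0,"ry":0,"rz":0,"x":0,"y":0,"z":0.025,"fingers":0},
    {"rx":0,"ry":0,"rz":0,"x":0,"y":0,"z":0.027,"fingers":0},
    {"rx":0,"ry":0,"rz":0,"x":0,"y":0,"z":0.027,"fingers":0}
  ]
}}

```text
time: 6.4
ee_pos: [0.5015, 0.1894, 0.128]
eef_rot: [1.0, -0.0, -0.0, 0.0]
ft_force: [-0.1, -0.1, 0.8]
width: 0.0007
```

Emit:
{"fn": "drive_tool", "kwargs": {
  "plan": [
    {"rx":0,"ry":0,"rz":0,"x":0,"y":0,"z":0.001,"fingers":0},
    {"rx":0,"ry":0,"rz":0,"x":0,"y":0,"z":0.0015,"fingers":0},
    {"rx":0,"ry":0,"rz":0,"x":0,"y":0,"z":0.0015,"fingers":0}
  ]
}}

```text
time: 6.78
ee_pos: [0.5018, 0.1896, 0.1272]
eef_rot: [1.0, -0.0, 0.0, 0.0]
ft_force: [-2.1, -1.3, 6.0]
width: 0.0004
```

The force is 6 N at tip z 0.057, which is the expected hard stop. I'll lift off and look.

Emit:
{"fn": "drive_tool", "kwargs": {
  "plan": [
    {"rx":0,"ry":0,"rz":0,"x":0,"y":0,"z":-0.02,"fingers":0},
    {"rx":0,"ry":0,"rz":0,"x":-0.03,"y":0,"z":-0.06,"fingers":0},
    {"rx":0,"ry":0,"rz":0,"x":-0.08,"y":0,"z":-0.09,"fingers":0},
    {"rx":0,"ry":0,"rz":0,"x":-0.08,"y":0,"z":-0.09,"fingers":0},
    {"rx":0,"ry":0,"rz":0,"x":-0.08,"y":0,"z":-0.09,"fingers":0}
  ]
}}

```text
time: 7.4
ee_pos: [0.4224, 0.1889, 0.2174]
eef_rot: [1.0, -0.001, 0.001, 0.001]
ft_force: [-0.4, 0.0, -0.1]
width: 0.0004
```

Run:
```python
from h import *
c=viewer.camera("wrist");s=monitor.read_state();print(s["time"],s["ee_pos"].round(4))
X=cloud(c);m=(X[...,2]>.03)&(X[...,2]<.08)&(X[...,0]>.4)&(X[...,0]<.58)&(X[...,1]>.07)&(X[...,1]<.25)
Q=X[m];print(cv2.minAreaRect((Q[:,:2]*1000).astype(np.float32)))
v,u=np.where(m);a,b,e,f=v.min(),v.max(),u.min(),u.max();print(a,b,e,f)
cv2.imwrite("pics/w4.png",cv2.resize(c["color"][a:b,e:f,::-1],None,fx=3,fy=3,interpolation=cv2.INTER_CUBIC))
for x in(-18,-14,-8,8,14,18):
    k=(abs(X[...,0]-(.4874+x/1e3))<.0015)&(abs(X[...,1]-.189)<.008);print(x,np.nanmedian(X[k][:,2]).round(4))
togo([.606,-.194,.2],-17)
```

```text
7.45 [0.4224 0.189  0.2169]
((487.15863037109375, 158.8453369140625), (128.57118225097656, 130.46307373046875), 0.09616981446743011)
26 202 224 417
-18 0.0578
-14 0.0568
-8 0.0554
8 0.0554
14 0.0564
18 0.0567
shift [ 0.184   0.3828 -0.0531] turn [-0.    -0.     0.047] dist 0.428
```

View pics/w4.png

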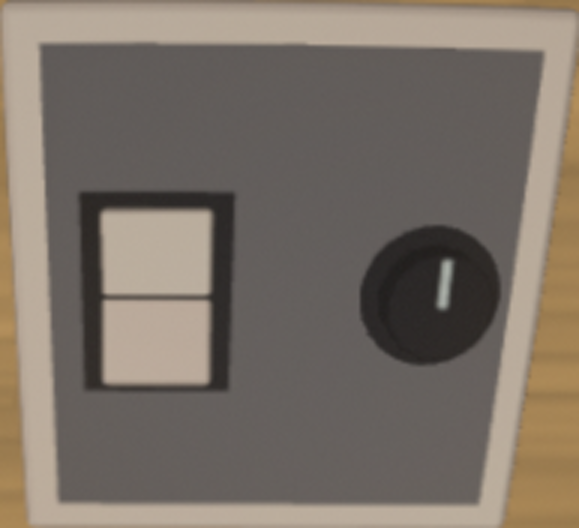

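The rocker is on: measured heights are 0.0567 at the far end and 0.0578 at the near end, as the model predicts. The box hasn't moved. Next is the remote.

Run:
```python
from h import *
togo([.53,-.19,.15],0)
```

```text
shift [ 0.108   0.3789 -0.0031] turn [-0.     -0.     -0.0002] dist 0.394
```

Emit:
{"fn": "drive_tool", "kwargs": {
  "plan": [
    {"rx":0,"ry":0,"rz":0,"x":0.02,"y":0.06,"z":-0.01,"fingers":0},
    {"rx":0,"ry":0,"rz":0,"x":0.035,"y":0.115,"z":-0.015,"fingers":0},
    {"rx":0,"ry":0,"rz":0,"x":0.05,"y":0.17,"z":-0.015,"fingers":0},
    {"rx":0,"ry":0,"rz":0,"x":0.065,"y":0.225,"z":-0.015,"fingers":0},
    {"rx":0,"ry":0,"rz":0,"x":0.08,"y":0.28,"z":-0.01,"fingers":0},
    {"rx":0,"ry":0,"rz":0,"x":0.095,"y":0.335,"z":-0.005,"fingers":0},
    {"rx":0,"ry":0,"rz":0,"x":0.108,"y":0.379,"z":-0.003,"fingers":0},
    {"rx":0,"ry":0,"rz":0,"x":0.108,"y":0.379,"z":-0.003,"fingers":0},
    {"rx":0,"ry":0,"rz":0,"x":0.108,"y":0.379,"z":-0.003,"fingers":0},
    {"rx":0,"ry":0,"rz":0,"x":0.108,"y":0.379,"z":-0.003,"fingers":0},
    {"rx":0,"ry":0,"rz":0,"x":0.108,"y":0.379,"z":-0.003,"fingers":0}
  ]
}}

```text
time: 8.82
ee_pos: [0.5298, -0.1887, 0.2199]
eef_rot: [1.0, 0.001, 0.0, 0.0]
ft_force: [0.2, -0.1, -0.2]
width: 0.0004
```

Run:
```python
from h import *
c=viewer.camera("wrist");s=monitor.read_state();print(s["time"],s["ee_pos"].round(4),s["ft_force"].round(2))
for l in["remote","release_top","key_left"]:
    print(l,[(round(float(o["confidence"]),2),np.round(o["centre"],3).tolist()) for o in nets.find_in(l,"wrist")])
X=cloud(c);m=(X[...,2]>.016)&(X[...,2]<.04)&(abs(X[...,0]-.575)<.09)&(abs(X[...,1]+.185)<.06)
v,u=np.where(m);mm=m.copy();mm[245:]=False
print(cv2.minAreaRect((X[mm][:,:2]*1000).astype(np.float32)))
k=m&(X[...,2]>.0285)&(np.hypot(X[...,0]-.603,X[...,1]+.194)<.03);k[245:]=False
print("key",X[k].mean(0).round(4),cv2.minAreaRect((X[k][:,:2]*1000).astype(np.float32)),w2pix(c,X[k].mean(0)))
save(c,"w5")
togo([.603,-.193,.05],0)
```

```text
8.875 [ 0.5298 -0.189   0.2199] [0.89 0.84 0.4 ]
remote [(0.89, [0.584, -0.188, 0.022]), (0.81, [0.357, -0.339, 0.021])]
release_top [(0.74, [0.601, -0.191, 0.034])]
key_left []
((575.3094482421875, -185.6632843017578), (64.26488494873047, 130.72515869140625), 72.96575164794922)
key [ 0.6041 -0.1943  0.0318] ((604.0333862304688, -194.167236328125), (26.656957626342773, 26.29410171508789), 57.35820007324219) [[283.74828444 107.87848281]]
shift [0.0733 0.0035 0.0999] turn [ 0.0001 -0.      0.    ] dist 0.124
```

View pics/w5.png

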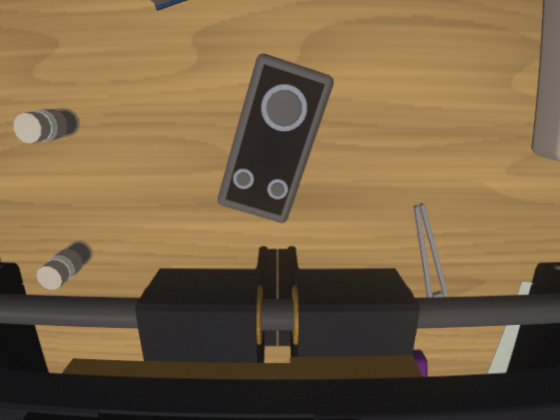

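The release key shows at (284,108), which is (0.604, -0.194, 0.032), matching the stated 32 mm and 28 mm. Its small keys are at (243,179) and (277,189), well clear. I'll descend and press.

Emit:
{"fn": "drive_tool", "kwargs": {
  "plan": [
    {"rx":0,"ry":0,"rz":0,"x":0.04,"y":0.003,"z":0.03,"fingers":0},
    {"rx":0,"ry":0,"rz":0,"x":0.074,"y":0.005,"z":0.07,"fingers":0},
    {"rx":0,"ry":0,"rz":0,"x":0.074,"y":0.005,"z":0.105,"fingers":0},
    {"rx":0,"ry":0,"rz":0,"x":0.074,"y":0.005,"z":0.11,"fingers":0},
    {"rx":0,"ry":0,"rz":0,"x":0.074,"y":0.005,"z":0.11,"fingers":0},
    {"rx":0,"ry":0,"rz":0,"x":0.074,"y":0.005,"z":0.11,"fingers":0}
  ]
}}

```text
time: 9.78
ee_pos: [0.6044, -0.1951, 0.1118]
eef_rot: [1.0, -0.0, 0.001, 0.001]
ft_force: [-0.2, 0.3, 0.6]
width: 0.0006
```

Emit:
{"fn": "drive_tool", "kwargs": {
  "plan": [
    {"rx":0,"ry":0,"rz":0,"x":0,"y":0,"z":0.006,"fingers":0},
    {"rx":0,"ry":0,"rz":0,"x":0,"y":0,"z":0.009,"fingers":0},
    {"rx":0,"ry":0,"rz":0,"x":0,"y":0,"z":0.011,"fingers":0},
    {"rx":0,"ry":0,"rz":0,"x":0,"y":0,"z":0.0125,"fingers":0},
    {"rx":0,"ry":0,"rz":0,"x":0,"y":0,"z":0.0125,"fingers":0}
  ]
}}

```text
time: 10.4
ee_pos: [0.6039, -0.195, 0.0982]
eef_rot: [1.0, -0.0, 0.0, 0.0]
ft_force: [-5.0, -0.6, 10.3]
width: 0.0006
```

The force is 10 N, above the 4.5 N needed for right down. I'll hold for a moment, then lift.

Emit:
{"fn": "drive_tool", "kwargs": {
  "plan": [
    {"rx":0,"ry":0,"rz":0,"x":0,"y":0,"z":0,"fingers":0},
    {"rx":0,"ry":0,"rz":0,"x":0,"y":0,"z":0,"fingers":0},
    {"rx":0,"ry":0,"rz":0,"x":0,"y":0,"z":-0.02,"fingers":0},
    {"rx":0,"ry":0,"rz":0,"x":-0.03,"y":0,"z":-0.06,"fingers":0},
    {"rx":0,"ry":0,"rz":0,"x":-0.074,"y":0,"z":-0.12,"fingers":0},
    {"rx":0,"ry":0,"rz":0,"x":-0.074,"y":0,"z":-0.12,"fingers":0},
    {"rx":0,"ry":0,"rz":0,"x":-0.074,"y":0,"z":-0.12,"fingers":0}
  ]
}}

```text
time: 11.28
ee_pos: [0.5298, -0.195, 0.2183]
eef_rot: [1.0, -0.0, 0.001, 0.001]
ft_force: [-0.5, -0.7, -0.1]
width: 0.0003
```

Run:
```python
from h import *
c=viewer.camera("wrist");s=monitor.read_state();print(s["time"],s["ee_pos"].round(4),s["ft_force"].round(2))
X=cloud(c);m=(X[...,2]>.016)&(X[...,2]<.04)&(abs(X[...,0]-.575)<.09)&(abs(X[...,1]+.185)<.06)
m[245:]=False
print(cv2.minAreaRect((X[m][:,:2]*1000).astype(np.float32)))
k=m&(X[...,2]>.0285)&(np.hypot(X[...,0]-.603,X[...,1]+.194)<.03)
print("key",X[k].mean(0).round(4))
save(c,"w6")
togo([.44,.189,.15],0)
```

```text
11.325 [ 0.5298 -0.1947  0.2171] [ 1.32 -0.7   0.76]
((575.3662109375, -185.5443572998047), (64.12986755371094, 130.327392578125), 72.93463134765625)
key [ 0.6041 -0.1944  0.0318]
shift [-0.09   -0.3837 -0.003 ] turn [ 0.0001 -0.     -0.0001] dist 0.394
```

View pics/w6.png

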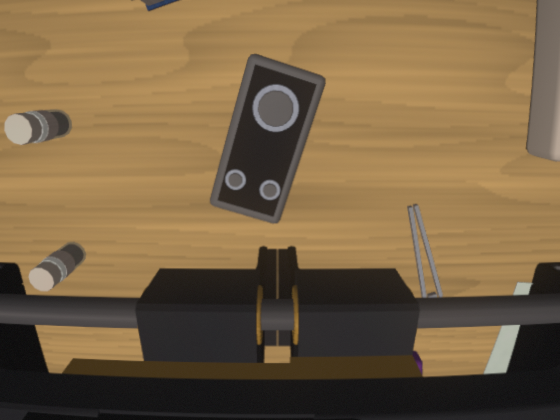

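The key has sprung back (z 0.0318, pixel (275,108)) and the remote hasn't moved. Back to the rocker's near end.

Emit:
{"fn": "drive_tool", "kwargs": {
  "plan": [
    {"rx":0,"ry":0,"rz":0,"x":-0.01,"y":-0.06,"z":-0.01,"fingers":0},
    {"rx":0,"ry":0,"rz":0,"x":-0.02,"y":-0.115,"z":-0.015,"fingers":0},
    {"rx":0,"ry":0,"rz":0,"x":-0.03,"y":-0.17,"z":-0.015,"fingers":0},
    {"rx":0,"ry":0,"rz":0,"x":-0.04,"y":-0.225,"z":-0.015,"fingers":0},
    {"rx":0,"ry":0,"rz":0,"x":-0.05,"y":-0.28,"z":-0.01,"fingers":0},
    {"rx":0,"ry":0,"rz":0,"x":-0.06,"y":-0.335,"z":0,"fingers":0},
    {"rx":0,"ry":0,"rz":0,"x":-0.062,"y":-0.384,"z":0.01,"fingers":0},
    {"rx":0,"ry":0,"rz":0,"x":-0.062,"y":-0.384,"z":0.04,"fingers":0},
    {"rx":0,"ry":0,"rz":0,"x":-0.062,"y":-0.384,"z":0.067,"fingers":0},
    {"rx":0,"ry":0,"rz":0,"x":-0.062,"y":-0.384,"z":0.067,"fingers":0},
    {"rx":0,"ry":0,"rz":0,"x":-0.062,"y":-0.384,"z":0.067,"fingers":0},
    {"rx":0,"ry":0,"rz":0,"x":-0.062,"y":-0.384,"z":0.067,"fingers":0}
  ]
}}

```text
time: 12.82
ee_pos: [0.4684, 0.1896, 0.1512]
eef_rot: [1.0, -0.0, 0.001, -0.0]
ft_force: [-0.2, -0.2, 0.2]
width: 0.0007
```

Run:
```python
from h import *
c=viewer.camera("wrist");s=monitor.read_state();print(s["time"],s["ee_pos"].round(4),s["ft_force"].round(2))
save(c,"w7")
togo([.468,.189,.06],0)
```

```text
12.875 [0.4683 0.1895 0.1511] [-0.62  0.06 -0.79]
shift [-0.0004  0.0005  0.0211] turn [-0.     -0.0002 -0.0001] dist 0.021
```

View pics/w7.png

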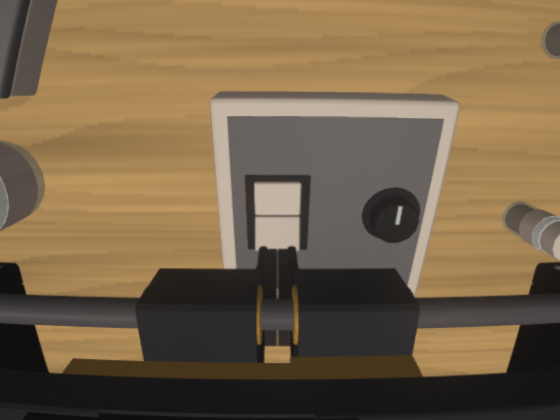

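The fingers (column 277) line up with the rocker (columns 255–300), and the tip is at z 0.081. I'll press to about 0.053.

Emit:
{"fn": "drive_tool", "kwargs": {
  "plan": [
    {"rx":0,"ry":0,"rz":0,"x":0,"y":0,"z":0.017,"fingers":0},
    {"rx":0,"ry":0,"rz":0,"x":0,"y":0,"z":0.021,"fingers":0},
    {"rx":0,"ry":0,"rz":0,"x":0,"y":0,"z":0.024,"fingers":0},
    {"rx":0,"ry":0,"rz":0,"x":0,"y":0,"z":0.0265,"fingers":0},
    {"rx":0,"ry":0,"rz":0,"x":0,"y":0,"z":0.028,"fingers":0},
    {"rx":0,"ry":0,"rz":0,"x":0,"y":0,"z":0.028,"fingers":0}
  ]
}}

```text
time: 13.62
ee_pos: [0.468, 0.1895, 0.1225]
eef_rot: [1.0, -0.0, 0.0, -0.0]
ft_force: [-0.2, -0.8, 3.0]
width: 0.0005
```

Emit:
{"fn": "drive_tool", "kwargs": {
  "plan": [
    {"rx":0,"ry":0,"rz":0,"x":0,"y":0,"z":0.001,"fingers":0},
    {"rx":0,"ry":0,"rz":0,"x":0,"y":0,"z":0.001,"fingers":0}
  ]
}}

```text
time: 13.88
ee_pos: [0.4681, 0.1896, 0.1221]
eef_rot: [1.0, -0.0, 0.0, 0.0]
ft_force: [-4.2, -2.5, 13.0]
width: 0.0005
```

The force is 13 N at the hard stop, at the expected height. Lifting off to look.

Emit:
{"fn": "drive_tool", "kwargs": {
  "plan": [
    {"rx":0,"ry":0,"rz":0,"x":0,"y":0,"z":-0.02,"fingers":0},
    {"rx":0,"ry":0,"rz":0,"x":-0.02,"y":0,"z":-0.06,"fingers":0},
    {"rx":0,"ry":0,"rz":0,"x":-0.046,"y":0,"z":-0.11,"fingers":0},
    {"rx":0,"ry":0,"rz":0,"x":-0.046,"y":0,"z":-0.11,"fingers":0},
    {"rx":0,"ry":0,"rz":0,"x":-0.046,"y":0,"z":-0.11,"fingers":0},
    {"rx":0,"ry":0,"rz":0,"x":-0.046,"y":0,"z":-0.11,"fingers":0}
  ]
}}

```text
time: 14.62
ee_pos: [0.4217, 0.189, 0.2304]
eef_rot: [1.0, -0.0, -0.001, -0.0]
ft_force: [0.0, -0.2, -0.5]
width: 0.0009
```

Run:
```python
from h import *
c=viewer.camera("wrist");s=monitor.read_state();print(s["time"],s["ee_pos"].round(4),s["ft_force"].round(2))
X=cloud(c);m=(X[...,2]>.03)&(X[...,2]<.08)&(X[...,0]>.4)&(X[...,0]<.58)&(X[...,1]>.07)&(X[...,1]<.25)
print(cv2.minAreaRect((X[m][:,:2]*1000).astype(np.float32)))
for x in(-18,-14,-8,8,12,15):
    k=(abs(X[...,0]-(.4874+x/1e3))<.0015)&(abs(X[...,1]-.189)<.008);print(x,np.nanmedian(X[k][:,2]).round(4))
save(c,"w8")
save(viewer.camera("scene"),"scene8")
```

```text
14.675 [0.4217 0.1892 0.2303] [0.56 0.36 0.05]
((488.63677978515625, 158.95553588867188), (131.6490478515625, 130.41647338867188), 0.019914668053388596)
-18 0.0507
-14 0.0517
-8 0.0528
8 0.0596
12 0.0623
15 0.064
```

View pics/w8.png

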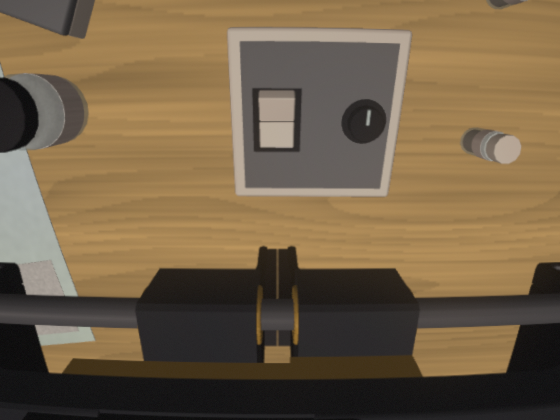

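View pics/scene8.png

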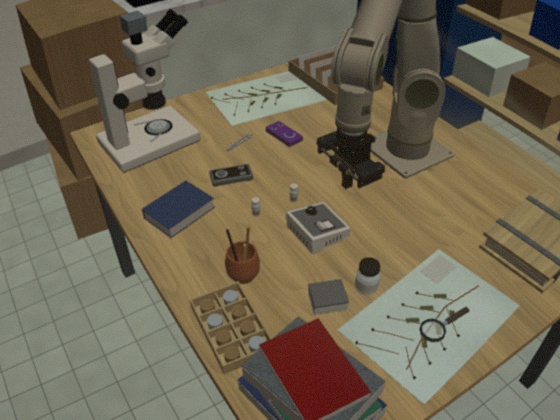

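The rocker is back off: its near half lies parallel to the panel (0.0507–0.0528) and the far end is up at 0.064. The scene view shows everything where it stood and the gripper clear, so I'll hand in.

```bash
python3 -c "
from h import *
print(workorder.close_job())"
```

```text
the job is handed in; nothing more can be done
None
```

The picture-taking sequence is done and handed in at about 15 s of the 54 s allowed. No verdict was reported, so success rests on my own checks:

- **Lamp on:** I pressed the rocker's far end to its hard stop (6 N). Depth readings then showed the far end down and the near end raised.
- **Picture:** I pressed the grey remote's release key with 10 N. The fingertip sank about 4 mm and was held there for about 0.3 s. The key sprang back to 31.8 mm.
- **Lamp off:** I pressed the rocker's near end to its hard stop (13 N). The near half then lay flat, with the far end up again at 64 mm.

After my presses, the lamp unit and the remote measured within about 2 mm of where they stood. In the last scene view everything else looked unmoved and the gripper was clear. I had no direct readings of the joints, so the switch and key positions come from depth images and contact forces.

My first move call was refused because its rows left out some keys, so nothing moved. No check failed or disagreed with the others.

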